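# Put a light bulb away in its deep stock box

## Task

Put the white light bulb away: first stand it cap up in the pocket of the red stand and let go of it, then take it again another way and lower it gently, glass first, into the deep plywood box with the blue rim until it stands upright in the pocket at the bottom. How deep the pocket lies differs each time, so feel for it: neither drop the bulb in nor press it hard. Leave the amber bulb in the yellow-rimmed box, the spray cans, the tape and the jar where they are.

Things in the scene. Friction and masses are not known exactly. Their poses are not given: they have to be found in the camera images.
- bulb: white bulb, 110 mm long, 90 g, at first lying in the cradle. Origin: the tip of its round glass end; its z axis runs from there to the metal cap. Glass: ball of 32 mm radius centred at z = 32 mm, then a cone from radius 29.6 mm at z = 44 to 14 mm at z = 80; metal cap: cylinder of 13.5 mm radius from z = 80 to 106 mm (the place to grip), then a stud 12 mm wide to z = 110.
- cradle: brown wooden cradle, fixed, 76 x 112 mm. The bulb lies level in it, axis 45 mm above the counter, cap towards the cradle's -y side (roughly to the robot's right). Origin: on the counter; bulb tip at y = +60 mm, cap from y = -20 to -46 mm, free above the 8 mm slab, which ends at y = -42. A yoke 6 mm thick under the neck at y = 0 reaches 32 mm high at x = +-33 mm.
- stand: red square stand, 72 x 72 mm, top 24 mm above the counter, on a black round base 110 mm wide and 10 mm high, fixed. Origin: centre of its underside on the counter, z up. In the middle a 40 x 40 mm square pocket; the bulb's ball sits on its four edges, its tip then 17 mm above the origin, cap top at 127 mm.
- box_blue: plywood box with a blue rim, fixed: 112 x 112 mm, 154 mm high, walls 6 mm, open on top. Origin: centre of its underside on the counter, z up, x and y along its sides. At the bottom a grey insert with a 40 x 40 mm square pocket in the middle for the bulb's ball; it is set at an unknown height: the seated bulb's tip lies 13 to 37 mm above the origin (cap top 7 to 31 mm below the rim).
- box_yellow: the same box with a yellow rim, fixed, holding the amber bulb; not to be used. Origin: centre of its underside.
- bulb2: amber bulb with brass cap standing cap up in the yellow-rimmed box, same size and frame as the white one; leave alone.
- spray: spray can, green label, 60 mm wide, 190 mm high, standing at the back; leave alone. Origin: centre of its underside.
- spray2: spray can, red label, 60 mm wide, 190 mm high, standing at the back; leave alone. Origin: centre of its underside.
- tape: yellow roll of tape lying flat, 100 mm wide, 25 mm high; leave alone. Origin: centre of its underside.
- jar: closed jar with orange cap, 70 mm wide, 100 mm high; leave alone. Origin: centre of its underside.

How it is judged (in metres and radians):
On the way:
1. the bulb stands cap up in the red stand's pocket, let go (horizontal distance between bulb and stand below 0.012 m and z of bulb in the frame of stand below 0.025 m and angle between bulb's own z axis and vertical below 0.2 rad and contact force between bulb and the fingers below 0.05 N and linear speed of bulb below 0.03 m/s), for 0.3 s.
At the end, for the whole second after the job is handed in: the white bulb stands at rest, cap up and within 0.2 rad of upright, in the pocket of the blue-rimmed box: its tip within 12 mm of the box's axis and less than 44 mm above the box's underside (horizontal distance between bulb and box_blue below 0.012 m and z of bulb in the frame of box_blue below 0.044 m and angle between bulb's own z axis and vertical below 0.2 rad and linear speed of bulb below 0.02 m/s); the robot touches nothing.
It fails at once if the bulb falls in the blue-rimmed box (faster than 0.32 m/s inside it, a drop of about 5 mm) (horizontal distance between bulb and box_blue below 0.06 m and z of bulb in the frame of box_blue below 0.13 m and linear speed of bulb above 0.32 m/s).
It fails at once if the bulb is pressed or knocked against the blue-rimmed box with more than 12 N (contact force between bulb and box_blue above 12 N).
It fails at once if the bulb is pressed or knocked against the red stand with more than 25 N (contact force between bulb and stand above 25 N).
It fails at once if the amber bulb is displaced by more than 15 mm (distance of bulb2 from where it was at the start of the episode above 0.015 m).
It fails at once if a spray can, the tape or the jar is displaced by more than 30 mm (distance of any of spray, spray2, tape, jar from where it was at the start of the episode above 0.03 m).
It also fails if it takes over 62 s, if anything falls off the work surface, if the arm or the gripper's body presses on something with over 40 N, if the wrist force passes 120 N, or if a joint passes its speed limit or range.

## Robot

A 6-joint arm with a two-finger parallel gripper is mounted at the origin on the work surface. World frame = base frame: x ahead of the robot, y to its left, z up, the work surface at z = 0. Lengths are in m, angles in degrees, forces in N, time in s.
With the tool pointing down it reaches from about 0.3 to 0.75 m from the base axis. Payload 8.5 kg.
Tool frame: the origin (TCP) lies on the centre line of the jaws, within the pads' length; the fingertips stand 11 mm ahead of it and the grasp point (between the pads) lies 8 mm behind it; z points along the fingers, y is the line along which they close (so a half turn about z gives the same grasp; the last joint's range is limited). The gripper opens to 85 mm and grips with 20 to 120 N. Pads are 22 mm wide; open, the fingers measure 114 mm over their backs; the gripper's body (76 mm by 85 mm) begins 54 mm behind the grasp point. The pads swing forward as they close: fully open they stand 13 mm farther back than shut.
Start: joints at [-75.934, 21.807, 74.336, -0, 83.858, -12.336], TCP at [0.245, -0.493, 0.242] pointing down, gripper open.
Joint ranges: [-178.18, 178.18], [-50.72, 133.34], [12.68, 142.11], [-81.47, 261.47], [9.98, 163.14], [-165.26, 165.26]. Speed limits (degrees/s): [136.94, 136.94, 180, 180, 180, 180].

## Interface

Orientations are given as a 3x3 rotation matrix whose columns are the frame's x, y, z axes.
In Python, from cell import arm gives the robot as it stands.
- The arm moves only by the tool step_arm, never from a script. Its argument "plan" is a list of rows, each a list of 7 numbers: the turn, a rotation vector about the tool's x, y, z in rad, then the shift along the tool's x, y, z in mm, then the opening, from -1 (shut) to 1 (fully open). In form: [[wx, wy, wz, tx, ty, tz, grip], ...]. A call has 1 to 20 rows; each row is the pose to reach, as a shift and turn from the pose commanded when the call began, along the tool's axes at that moment; what a row does not reach only later rows make up. A row lasts 1/10 s, in which the tool goes at most 50 mm and 8.59 degrees, less where a joint would pass 70% of its speed; a pose out of reach is approached as far as the arm can. A call with a gripper value outside its range is refused whole. The fingers move at their own pace and stop on an object; "squeeze" is the grip in N (left out, the last holds). Time passes only in rows, so rows that repeat a pose let the fingers close. It gives the time, the measured TCP pose, the force, the opening and the grip force at its end, in the units of the state.
- arm.observe(): the state, without advancing time (a new reading comes with each control period).
- arm.camera(name): name is "scene" or "top"; returns (picture, depth): 420x560x3 uint8, blue, green, red; 420x560 float32, m along the optical axis (not along the pixel's ray), 0 where there is no reading.
- arm.camera_model(name): a dict with "K" (3x3 intrinsics, pixels), "D" ([k1, k2, p1, p2, k3] as OpenCV has them; the pictures are not rectified), "R" (3x3) and "t" (3): a world point X has camera coordinates R X + t. Camera axes: x right, y down, z forward; pixel columns grow to the right and rows downward; lengths in m; the calibration is good to about 2 mm. A picture is of the moment at which its call begins. camera_model takes no time and is no camera call.
- arm.hand_in(): hands the job in; it is judged then, once.
The state is a dict: "time_s": time; "joints": joint angles; "joint_velocities": joint speeds; "joint_torque": joint torques, N m; "ee_pos": TCP position; "tcp_rot": TCP orientation; "force": force on the tool from outside, world axes, zero at the start; "torque": the same for the moment, N m; "width": finger opening in m; "gripper_force": force on a finger pad.
Only numpy, scipy, OpenCV 4.12 (cv2) and the standard library are available. Lean on these libraries where they do the work, as an engineer would, in place of code of your own. Each camera call takes 0.05 s, during which the arm holds its last target. There are 200 camera calls.

## Working session

There is one attempt and no reset: what is moved stays moved. The work goes in short steps, Python scripts to look and compute and a tool call to move; the robot and the scene stay as the last step left them, time stands still between calls to the robot, and variables do not carry over. Pictures are saved under pics/ and viewed, at most 10 in all, crops included, and the job is handed in when it is done.

Besides the shell and the picture viewer there is one more tool, called after ">>>" as a command line: name --pt "numbers of a row" for each row, then --argument value for the rest. step_arm: Moves the arm, as the interface text tells. Its arguments: {"type":"object","properties":{"plan":{"type":"array"},"squeeze":{"type":"number"}},"required":["plan"]}

```bash
ls; mkdir -p pics; python3 - <<'E'
from cell import arm
import cv2,numpy as np
for n in("scene","top"):
    p,d=arm.camera(n); cv2.imwrite(f"pics/{n}0.png",p); np.save(f"pics/{n}0.npy",d)
    m=arm.camera_model(n); print(n,np.round(-np.array(m["R"]).T@np.array(m["t"]),3),np.round(m["R"],3).tolist(),m["D"])
o=arm.observe(); print(o)
E
```

```text
pics
scene [ 1.125 -0.195  0.734] [[0.366, 0.93, 0.018], [0.735, -0.278, -0.619], [-0.571, 0.24, -0.785]] [-0.08944714  0.          0.          0.          0.        ]
top [ 0.545 -0.016  0.851] [[-0.025, -1.0, -0.006], [-0.995, 0.026, -0.093], [0.093, 0.004, -0.996]] [-0.10011834  0.          0.          0.          0.        ]
{'time_s': 0.1, 'joints': array([-7.59341278e+01,  2.18388887e+01,  7.43774832e+01,  2.90488733e-04,
        8.38583644e+01, -1.23360551e+01]), 'joint_velocities': array([ 6.86272230e-02, -5.53196228e-05, -9.72035607e-02, -3.88589183e-02,
        1.03678838e-02,  3.54699478e-02]), 'joint_torque': array([ 3.77738368e-03, -4.49219799e+01, -2.31658405e+01, -1.31583874e-04,
        3.60184633e-03,  1.11886445e-05]), 'ee_pos': array([ 0.24450445, -0.49240273,  0.24177426]), 'tcp_rot': array([[ 8.95697089e-01,  4.44664623e-01, -3.12126340e-04],
       [ 4.44664642e-01, -8.95696239e-01,  1.26650831e-03],
       [ 2.83601052e-04, -1.27319936e-03, -9.99999149e-01]]), 'force': array([-0.12363021,  0.77035671,  0.66562494]), 'torque': array([ 0.00291508,  0.00478384, -0.0338761 ]), 'gripper_force': 0.0, 'width': 0.08522002613166933}
```

View pics/scene0.png

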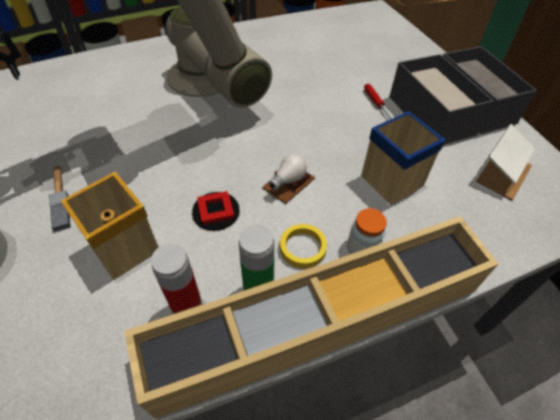

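View pics/top0.png

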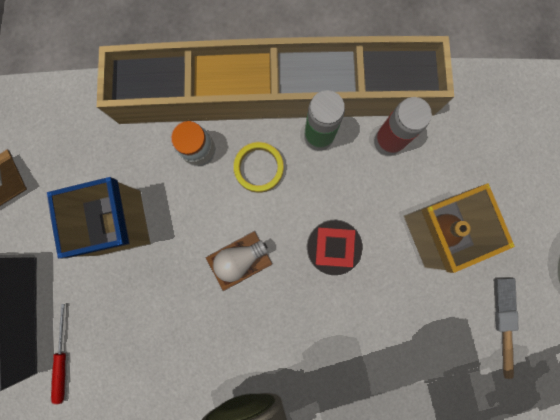

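The top view shows the bulb at (235,260) with its cap at (262,248), the red stand at (336,247) and the blue rim at (88,217). The yellow box is at (470,228), the sprays at (322,110) and (405,120), the tape at (259,167) and the jar at (190,140).

```bash
cat > h.py <<'E'
from cell import arm
import cv2,numpy as np
def model(n):
    m=arm.camera_model(n); return [np.array(m[k],float) for k in("K","D","R","t")]
def rays(n,uv):
    K,D,R,t=model(n); u=cv2.undistortPoints(np.asarray(uv,float).reshape(-1,1,2),K,D)[:,0]
    return -R.T@t,np.c_[u,np.ones(len(u))]@R
def onplane(n,uv,z):
    c,r=rays(n,uv); return c+r*((z-c[2])/r[:,2])[:,None]
def cloud(n,d):
    v,u=np.mgrid[:420,:560]; c,r=rays(n,np.c_[u.ravel(),v.ravel()])
    return (c+r*d.reshape(-1,1)).reshape(420,560,3)
E
python3 - <<'E'
from h import *
for n in("top","scene"):
    p=cv2.imread(f"pics/{n}0.png"); d=np.load(f"pics/{n}0.npy"); P=cloud(n,d); h=cv2.cvtColor(p,cv2.COLOR_BGR2HSV)
    H,S,V=[h[...,i].astype(int) for i in range(3)]
    print(n,"counter z",np.median(P[300:340,180:240,2]) if n=="top" else np.median(P[130:150,300:340,2]))
    ok=d>0
    for name,m,zt in (("blue",(H>105)&(H<130)&(S>130)&(abs(P[...,2]-.154)<.012),.154),("red",((H<8)|(H>172))&(S>150)&(abs(P[...,2]-.024)<.008),.024),("yellow",(H>12)&(H<30)&(S>120)&(abs(P[...,2]-.154)<.012),.154)):
        m=(m&ok).astype(np.uint8); k,l,s,_=cv2.connectedComponentsWithStats(m); 
        if k<2: print(name,"none");continue
        i=1+s[1:,4].argmax(); v,u=np.nonzero(l==i)
        Q=P[v,u]; X=onplane(n,np.c_[u,v],zt); r=cv2.minAreaRect((X[:,:2]*1000).astype(np.float32))
        print(name,len(u),"z",np.round(np.median(Q[:,2]),4),"rect plane",np.round(r[0],1),np.round(r[1],1),round(r[2],1))
    # bulb: low-saturation points above counter
    m=ok&(P[...,2]>.030)&(P[...,2]<.09)&(S<90)
    if n=="top": m[:200]=0;m[300:]=0;m[:,:190]=0;m[:,290:]=0
    else: m[:145]=0;m[205:]=0;m[:,:255]=0;m[:,320:]=0
    Q=P[m]; Q=Q[Q[:,2]>.045] if n=="top" else Q
    print("bulb",len(Q),Q.min(0).round(3),Q.max(0).round(3))
    c,a=Q[:,:2].mean(0),np.linalg.svd(Q[:,:2]-Q[:,:2].mean(0))[2][0]
    s=(Q[:,:2]-c)@a; print(" axis",a.round(3),"ends",(c+a*s.min()).round(4),(c+a*s.max()).round(4),"len",np.ptp(s).round(4))
    np.save(f"pics/bulb_{n}.npy",Q)
    # cradle brown slab at z~8mm
E
```

```text
top counter z 0.00040900579081576405
blue 1245 z 0.155 rect plane [605.9 323.1] [116.8 120.3] 11.5
red 943 z 0.0247 rect plane [ 547.5 -109.9] [72.2 71.7] 84.0
yellow 1427 z 0.1554 rect plane [ 572.7 -321.8] [116.9 121.6] 20.1
bulb 1281 [0.488 0.023 0.045] [0.564 0.123 0.079]
 axis [-0.482  0.876] ends [0.5556 0.0244] [0.504  0.1183] len 0.1072
scene counter z -0.0006938166016000058
blue 671 z 0.1535 rect plane [612.1 322.8] [122.8 130.1] 11.3
red 629 z 0.0231 rect plane [ 551.6 -109.2] [72.  77.6] 83.5
yellow 1215 z 0.1543 rect plane [ 577.8 -320.9] [129.1 115.9] 20.0
bulb 778 [0.5   0.023 0.03 ] [0.567 0.123 0.077]
 axis [-0.31   0.951] ends [0.5564 0.0246] [0.5242 0.1235] len 0.104
```

```bash
cat > fit.py <<'E'
from h import *
from scipy.optimize import least_squares,minimize
def proj(n,X):
    K,D,R,t=model(n); return cv2.projectPoints(np.asarray(X,float),cv2.Rodrigues(R)[0],t,K,D)[0][:,0]
def prof(z):
    return np.where(z<44,np.sqrt(np.maximum(32**2-(z-32)**2,0)),np.where(z<80,29.6-(z-44)*15.6/36,13.5))
def fitbulb(Qs,x0):
    Q=np.vstack(Qs)*1000
    def f(p):
        c,s=np.cos(p[2]),np.sin(p[2]); z=(Q[:,0]-p[0])*c+(Q[:,1]-p[1])*s
        rad=np.hypot(-(Q[:,0]-p[0])*s+(Q[:,1]-p[1])*c,Q[:,2]-p[3])
        e=rad-prof(np.clip(z,0,110)); e=np.where(z<32,np.hypot(rad,z-32)-32,e); return e+np.maximum(z-108,0)
    r=least_squares(f,x0,loss="soft_l1",f_scale=1.5); return r.x,np.median(abs(f(r.x)))
if __name__=="__main__":
    for n in(["top"],["scene"],["top","scene"]):
        x,e=fitbulb([np.load(f"pics/bulb_{i}.npy") for i in n],[504,118,np.radians(-61),45])
        print(n,"tip",x[:2].round(1),"yaw",np.degrees(x[2]).round(1),"h",x[3].round(1),"err",e.round(2))
    for col,lo,hi,c0 in(("blue",105,130,(606,323,11.5,20)),("yellow",12,30,(573,-322,20,20))):
        for n in("top","scene"):
            p=cv2.imread(f"pics/{n}0.png");H,S,V=cv2.split(cv2.cvtColor(p,cv2.COLOR_BGR2HSV).astype(int))
            P=cloud(n,np.load(f"pics/{n}0.npy"))
            M=((H>lo)&(H<hi)&(S>110)&(V>40)&(abs(P[...,2]-.14)<.03)); k=cv2.connectedComponentsWithStats(M.astype(np.uint8)); M=(k[1]==1+k[2][1:,4].argmax())
            def cost(q,ret=0):
                x,y,a,b=q;a=np.radians(a);Rz=np.array([[np.cos(a),-np.sin(a)],[np.sin(a),np.cos(a)]])
                sq=np.array([[-1,-1],[1,-1],[1,1],[-1,1]])
                def ring(h,z): return np.c_[(sq*h)@Rz.T+[x,y],np.full(4,z)]/1000
                im=np.zeros((420,560),np.uint8)
                F=lambda X,v:cv2.fillPoly(im,[np.round(proj(n,X)*16).astype(np.int32)],v,shift=4)
                o,ob,i,ib=ring(56,154),ring(56,154-b),ring(50,154),ring(50,154-b)
                for j in range(4): F(np.array([o[j],o[j-1],ob[j-1],ob[j]]),255)
                F(o,255); F(i,0)
                hole=np.zeros_like(im); cv2.fillPoly(hole,[np.round(proj(n,i)*16).astype(np.int32)],1,shift=4)
                floor=np.zeros_like(im); cv2.fillPoly(floor,[np.round(proj(n,ib)*16).astype(np.int32)],1,shift=4)
                im[(hole>0)&(floor==0)]=255
                return ((im>0)!=M).sum()
            best=min((minimize(cost,[c0[0]+dx,c0[1],c0[2],b],method="Nelder-Mead",options=dict(initial_simplex=np.array([c0[0]+dx,c0[1],c0[2],b])+np.vstack([np.zeros(4),np.diag([5,5,4,8])]))) for dx in(-3,3) for b in(6,14,24)),key=lambda r:r.fun)
            print(col,n,best.x.round(1),best.fun,M.sum())
E
python3 fit.py
```

```text
['top'] tip [504.2 121. ] yaw -62.1 h 44.7 err 0.67
['scene'] tip [505.7 123.4] yaw -63.2 h 43.6 err 0.8
['top', 'scene'] tip [504.8 121.7] yaw -62.5 h 44.4 err 0.89Traceback (most recent call last):
  File "fit.py", line 36, in <module>
    best=min((minimize(cost,[c0[0]+dx,c0[1],c0[2],b],method="Nelder-Mead",options=dict(initial_simplex=np.array([c0[0]+dx,c0[1],c0[2],b])+np.vstack([np.zeros(4),np.diag([5,5,4,8])]))) for dx in(-3,3) for b in(6,14,24)),key=lambda r:r.fun)
  File "fit.py", line 36, in <genexpr>
    best=min((minimize(cost,[c0[0]+dx,c0[1],c0[2],b],method="Nelder-Mead",options=dict(initial_simplex=np.array([c0[0]+dx,c0[1],c0[2],b])+np.vstack([np.zeros(4),np.diag([5,5,4,8])]))) for dx in(-3,3) for b in(6,14,24)),key=lambda r:r.fun)
              ~~~~~~~~^^^^^^^^^^^^^^^^^^^^^^^^^^^^^^^^^^^^^^^^^^^^^^^^^^^^^^^^^^^^^^^^^^^^^^^^^^^^^^^^^^^^^^^^^^^^^^^^^^^^^^^^^^^^^^^^^^^^^^^^^^^^^^^^^^^^^^^^^^^^^^^^^^^^^^^^^^^^^^^^^
    res = _minimize_neldermead(fun, x0, args, callback, bounds=bounds,
                               **options)
    fxr = func(xr)
    fx = function(np.copy(x), *(wrapper_args + args))
  File "fit.py", line 32, in cost
    hole=np.zeros_like(im); cv2.fillPoly(hole,[np.round(proj(n,i)*16).astype(np.int32)],1,shift=4)
                                                        ~~~~^^^^^
  File "fit.py", line 4, in proj
    K,D,R,t=model(n); return cv2.projectPoints(np.asarray(X,float),cv2.Rodrigues(R)[0],t,K,D)[0][:,0]
            ~~~~~^^^
  File "h.py", line 4, in model
    m=arm.camera_model(n); return [np.array(m[k],float) for k in("K","D","R","t")]
ValueError: time passes only in moves, steps and waits
```

```bash
sed -i 's/^def model(n):/import functools\n@functools.cache\ndef model(n):/' h.py; python3 fit.py | tail -4; python3 - <<'E'
from h import *
o=arm.observe();print(o["time_s"],o["joints"])
E
```

```text
blue top [607.  327.5  12.1   5.1] 242.0 1228
blue scene [607.2 328.3  11.9   5.1] 219.0 639
yellow top [ 573.1 -326.1   19.8   13.6] 545.0 1732
yellow scene [ 570.3 -323.4   20.    46.2] 416.0 2667
0.1 [-7.59341278e+01  2.18388887e+01  7.43774832e+01  2.90488733e-04
  8.38583644e+01 -1.23360551e+01]
```

>>> step_arm --pt "0 0 0 0 0 -20 1" --pt "0.12 0 0 0 0 -40 1" --pt "0.25 0 0 0 0 -60 1" --pt "0.4 0 0 0 0 -60 1" --pt "0.4 0 0 0 0 -60 1" --squeeze 30

```text
time_s: 0.6
ee_pos: [0.245, -0.4938, 0.2995]
tcp_rot: [[0.896, 0.409, -0.175], [0.445, -0.823, 0.354], [0.001, -0.395, -0.919]]
force: [-0.0, -1.0, -1.0]
width: 0.0851
gripper_force: 0.0
```

```bash
python3 - <<'E'
from h import *
p=cv2.imread("pics/top0.png");q=cv2.imread("pics/scene0.png")
a=cv2.resize(p[165:270,35:155],None,fx=3.3,fy=3.3,interpolation=cv2.INTER_CUBIC);b=cv2.resize(q[105:205,355:455],None,fx=3.465,fy=3.465,interpolation=cv2.INTER_CUBIC)
cv2.imwrite("pics/blue.png",np.hstack([a,b[:346]] if a.shape[0]==b.shape[0] else [a[:346],b[:346]]))
o=arm.observe();print(repr(o["joints"]),repr(o["ee_pos"]),repr(o["tcp_rot"]))
E
```

```text
array([-74.06630627,  31.15549999,  52.52083722,  -4.66719866,
       119.17125472, -11.93161921]) array([ 0.244964  , -0.49381984,  0.2995471 ]) array([[ 8.95684077e-01,  4.08809951e-01, -1.74998453e-01],
       [ 4.44690192e-01, -8.22689053e-01,  3.54165717e-01],
       [ 8.17157522e-04, -3.95040689e-01, -9.18663260e-01]])
```

View pics/blue.png

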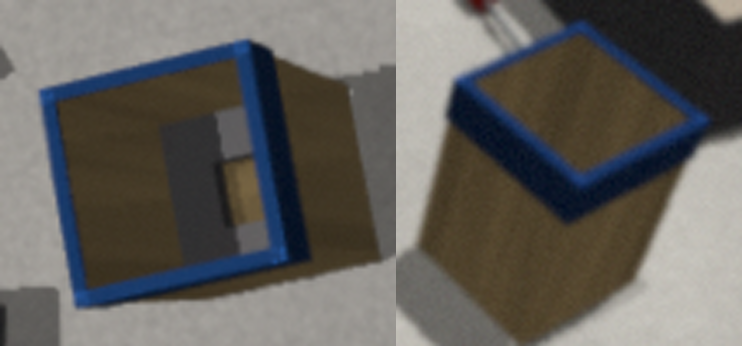

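>>> step_arm --pt "0 0.1 0 0 0 0 1" --pt "0 0.25 0 0 0 0 1" --pt "0 0.4 0 0 0 0 1" --pt "0 0.55 0 0 0 0 1" --pt "0 0.55 0 0 0 0 1"

```text
time_s: 1.1
ee_pos: [0.2427, -0.493, 0.3009]
tcp_rot: [[0.854, 0.405, 0.326], [0.19, -0.827, 0.529], [0.484, -0.39, -0.783]]
force: [0.5, -0.0, -0.5]
width: 0.0851
gripper_force: 0.0
```

The crop shows the bright blue top edge: in the top view its outer corners are at crop pixels (42,92), (250,42), (288,260) and (80,305). In the scene view they are at (457,82), (582,22), (706,121) and (582,187). The dark blue part is the outer side of the rim.

```bash
python3 - <<'E'
from h import *
for n,c,s,o in(("top",[(42,92),(247,41),(287,260),(80,305)],3.3,(35,165)),("topinner",[(57,100),(238,58),(272,250),(88,292)],3.3,(35,165)),("scene",[(61,82),(186,22),(310,121),(186,187)],3.465,(355,105))):
    X=onplane(n.replace("inner",""),(np.array(c)+.5)/s-.5+o,.154)[:,:2]*1000
    d=np.diff(X[[0,1,2,3,0]],axis=0); print(n,X.mean(0).round(1),np.hypot(*d.T).round(1),(np.degrees(np.arctan2(d[:,1],d[:,0]))%90).round(1))
o=arm.observe();print(repr(o["joints"]),repr(o["ee_pos"]))
import json
E
```

```text
top [606.2 325.6] [113.7 114.9 112.3 113.1] [11.7 11.3 10.8 12. ]
topinner [605.8 325.5] [100.  100.6 100.1 101.5] [10.9 11.  11.3 10.9]
scene [608.  327.8] [115.6 113.8 112.3 112.2] [12.8 10.4 12.  12. ]
array([-85.91005864,  31.43995781,  57.1401355 ,  25.20712175,
       121.58383321,  -7.85762544]) array([ 0.24271091, -0.49298751,  0.30093945])
```

>>> step_arm --pt "0 0 0.1 20 30 -20 1" --pt "0 0 0.2 60 60 -40 1" --pt "0 0 0.3 80 80 -50 1" --pt "0 0 0.4 100 90 -60 1" --pt "0 0 0.4 100 90 -60 1"

```text
time_s: 1.6
ee_pos: [0.3507, -0.5789, 0.3631]
tcp_rot: [[0.946, 0.044, 0.32], [-0.139, -0.839, 0.526], [0.292, -0.542, -0.788]]
force: [-0.3, -0.4, 0.6]
width: 0.0853
gripper_force: 0.0
```

```bash
cat > kin.py <<'E'
import numpy as np
from scipy.spatial.transform import Rotation as Ro
from scipy.optimize import least_squares
def fk(j,p):
    h,x0,d,L2,e,L3,dw,Lt=p; r=np.radians(j); Z=lambda a:Ro.from_euler("z",a).as_matrix(); Y=lambda a:Ro.from_euler("y",a).as_matrix()
    A=Z(r[0]); t=A@[x0,d,h]; A=A@Y(r[1]); t=t+A@[0,0,L2]; A=A@Y(r[2]); t=t+A@[e,0,L3]; A=A@Z(r[3]); t=t+A@[0,dw,0]; A=A@Y(r[4]); t=t+A@[0,0,Lt]; return t,A@Z(r[5])
E
python3 - <<'E'
from kin import *
from cell import arm
o=arm.observe(); print(o["joints"])
D=[([-75.9341278,21.8388887,74.3774832,0.00029,83.8583644,-12.3360551],[.24450445,-.49240273,.24177426],None),
([-74.06630627,31.1555,52.52083722,-4.66719866,119.17125472,-11.93161921],[.244964,-.49381984,.2995471],[[.89568,.40881,-.175],[.44469,-.82269,.354166],[.000817,-.39504,-.918663]]),
([-85.91005864,31.43995781,57.1401355,25.20712175,121.58383321,-7.85762544],[.24271091,-.49298751,.30093945],[[.854,.405,.326],[.19,-.827,.529],[.484,-.39,-.783]]),
(list(o["joints"]),list(o["ee_pos"]),o["tcp_rot"])]
import json; json.dump([(list(a),list(b)) for a,b,c in D],open("kd.json","w"))
P0=np.array([.15,0,.12,.4,0,.4,0,.3])
f=lambda p:np.concatenate([fk(j,p)[0]-t for j,t,_ in D])
for mask in([1,0,1,1,0,1,0,1],[1,0,0,1,0,1,1,1],[1,0,1,1,0,1,1,1],[1]*8):
    m=np.array(mask,bool)
    def g(q): p=P0*m; p[m]=q; return f(p)
    r=least_squares(g,P0[m]); p=P0*m; p[m]=r.x; print(mask,p.round(4),"err mm",(1000*np.abs(r.fun).max()).round(2))
for j,t,R in D[1:]: print((fk(j,P0)[1].T@np.array(R)).round(2).tolist())
E
```

```text
[-77.91750262  46.33017306  18.4400902   38.99418326 137.78426716
  39.35206445]
[1, 0, 1, 1, 0, 1, 0, 1] [-0.009   0.      0.1186  0.579   0.      0.3392  0.      0.2404] err mm 20.56
[1, 0, 0, 1, 0, 1, 1, 1] [-0.1131  0.      0.      0.7207  0.      0.2831  0.116   0.2792] err mm 38.42
[1, 0, 1, 1, 0, 1, 1, 1] [-0.0201  0.      0.1071  0.5926  0.      0.3335  0.012   0.2431] err mm 20.08
[1, 1, 1, 1, 1, 1, 1, 1] [ 0.1301  0.      0.1175  0.5371  0.103   0.3508 -0.      0.2465] err mm 0.0
[[0.0, -1.0, 0.0], [1.0, -0.0, -0.0], [0.0, -0.0, 1.0]]
[[0.0, -1.0, 0.0], [1.0, 0.0, 0.0], [-0.0, 0.0, 1.0]]
[[0.0, -1.0, -0.0], [1.0, 0.0, 0.0], [0.0, -0.0, 1.0]]
```

```bash
cat >> kin.py <<'E'
P=np.array([.1301,0,.1175,.5371,.103,.3508,0,.2465])
import json
_D=json.load(open("kd.json"))
P=least_squares(lambda p:np.concatenate([fk(j,p)[0]-t for j,t in _D]),P).x
LO=np.array([-178.18,-50.72,12.68,-81.47,9.98,-165.26]);HI=np.array([178.18,133.34,142.11,261.47,163.14,165.26])
C=Ro.from_euler("z",90,degrees=True).as_matrix()
def ik(t,R,seed=None):
    t=np.asarray(t);out=[]
    def f(j):
        a,A=fk(j,P); return np.r_[(a-t)*10,((A@C)-R).ravel()]
    S=[seed] if seed is not None else [[np.degrees(np.arctan2(t[1],t[0]))-12+a,30,70,b,c,d] for a in(-30,20) for b in(-60,0,90,180,240) for c in(40,110) for d in(-120,-30,60,150)]
    for s in S:
        r=least_squares(f,np.clip(s,LO+.1,HI-.1),bounds=(LO,HI),x_scale=30)
        if r.cost<1e-6 and not any(np.abs(r.x-o).max()<1 for o in out): out.append(r.x)
    return out
def frame(z,y):
    z=np.array(z)/np.linalg.norm(z); y=np.array(y)-z*np.dot(y,z); y/=np.linalg.norm(y); return np.c_[np.cross(y,z),y,z]
T=np.array([.5048,.1217,.045]);yb=np.radians(-62.5);a=np.array([np.cos(yb),np.sin(yb),0]);up=np.array([0,0,1.]);ST=np.array([.5485,-.1098,0])
def grasp(s,phi,sg): # in cradle
    z=-np.cos(phi)*up-np.sin(phi)*a; R=frame(z,sg*np.cross(up,a)); return T+a*s+.008*z,R
def place(s,phi,sg,yaw,dz=0,ST=ST):
    b=np.array([np.cos(yaw),np.sin(yaw),0]); z=b*np.cos(phi)-up*np.sin(phi); R=frame(z,sg*np.cross(up,b)); return ST+up*(.017+s+dz)+.008*z,R
E
python3 - <<'E'
from kin import *
s=.095
for ph in(15,25,35):
  for sg in(1,-1):
    phi=np.radians(ph); print(ph,sg,"grasp",[x.round(0).astype(int).tolist() for x in ik(*grasp(s,phi,sg))])
    if ph!=35:
      for yw in range(-180,180,30): print("   place",yw,[x.round(0).astype(int).tolist() for x in ik(*place(s,phi,sg,np.radians(yw)))]) if ph==25 else 0
E
```

```text
15 1 grasp [[-13, 38, 86, 12, 67, -47]]
15 -1 grasp [[-13, 38, 86, 12, 67, 133]]
25 1 grasp [[-16, 40, 83, 18, 76, -51]]
   place -180 [[-17, 58, 48, -22, 135, 67]]
   place -150 [[-9, 55, 57, -41, 120, 47]]
   place -120 [[-4, 49, 72, -55, 97, 40]]
   place -90 [[-1, 42, 91, -72, 72, 40]]
   place -60 [[-5, 37, 109, 255, 50, 53]]
   place -30 [[-19, 34, 123, 194, 43, 84]]
   place 0 [[-38, 34, 125, 133, 49, 107]]
   place 30 [[-47, 36, 113, 87, 62, 125]]
   place 60 [[-47, 41, 96, 61, 83, 132]]
   place 90 [[-41, 47, 77, 45, 105, 130]]
   place 120 [[-34, 54, 60, 29, 125, 120]]
   place 150 [[-25, 58, 50, 6, 137, 97]]
25 -1 grasp [[-16, 40, 83, 18, 76, 129]]
   place -180 [[-17, 58, 48, -22, 135, -113]]
   place -150 [[-9, 55, 57, -41, 120, -133]]
   place -120 [[-4, 49, 72, -55, 97, -140]]
   place -90 [[-1, 42, 91, -72, 72, -140]]
   place -60 [[-5, 37, 109, 255, 50, -127]]
   place -30 [[-19, 34, 123, 194, 43, -96]]
   place 0 [[-38, 34, 125, 133, 49, -73]]
   place 30 [[-47, 36, 113, 87, 62, -55]]
   place 60 [[-47, 41, 96, 61, 83, -48]]
   place 90 [[-41, 47, 77, 45, 105, -50]]
   place 120 [[-34, 54, 60, 29, 125, -60]]
   place 150 [[-25, 58, 50, 6, 137, -83]]
35 1 grasp [[-19, 44, 80, 23, 84, -55]]
35 -1 grasp [[-19, 44, 80, 23, 84, 125]]
```

```bash
cat > rel.py <<'E'
from kin import *
from cell import arm
def rel(tgts,via=8):
    o=arm.observe(); p,R=o["ee_pos"],np.array(o["tcp_rot"]); j=np.array(o["joints"]); q,Q=p,R
    print("t",round(o["time_s"],2),"w",round(o["width"],4),"F",np.round(o["force"],1),"j",j.round(0))
    for t,A in tgts:
        rv=Ro.from_matrix(R.T@A).as_rotvec(); sh=R.T@(t-p)*1000
        dr=Ro.from_matrix(Q.T@A).as_rotvec(); n=max(np.linalg.norm(t-q)/.05,np.degrees(np.linalg.norm(dr))/8.59)
        bad=[]
        for k in np.linspace(0,1,via+1)[1:]:
            s=ik(q+(t-q)*k,Q@Ro.from_rotvec(dr*k).as_matrix(),j)
            if s: j=s[0]
            else: bad.append(round(k,2))
        print("rot",rv.round(3),"mm",sh.round(1),"rows>=",round(n,1),"world",np.round(t,3),"j",j.round(0),"bad",bad); q,Q=t,A
E
python3 - <<'E'
from rel import *
t,A=grasp(.097,np.radians(25),1); pre=t-.09*A[:,2]
rel([(pre+[0,0,.15],A),(pre,A),(t,A)])
E
```

```text
t 1.6 w 0.0853 F [-0.3 -0.4  0.6] j [-78.  46.  18.  39. 138.  39.]
rot [ 0.405 -0.516 -1.919] mm [  95.2 -429.6  449.7] rows>= 13.5 world [0.566 0.005 0.269] j [-19.  29.  62.  18. 107. -44.] bad []
rot [ 0.405 -0.516 -1.919] mm [  51.5 -348.3  567.9] rows>= 3.0 world [0.566 0.005 0.119] j [-19.  36.  75.  17.  88. -50.] bad []
rot [ 0.405 -0.516 -1.919] mm [   6.4 -333.1  644.3] rows>= 1.8 world [0.548 0.039 0.038] j [-16.  40.  83.  18.  76. -51.] bad []
```

>>> step_arm --pt "0.405 -0.516 -1.919 95 -430 450 1" --pt "0.405 -0.516 -1.919 95 -430 450 1" --pt "0.405 -0.516 -1.919 95 -430 450 1" --pt "0.405 -0.516 -1.919 95 -430 450 1" --pt "0.405 -0.516 -1.919 95 -430 450 1" --pt "0.405 -0.516 -1.919 95 -430 450 1" --pt "0.405 -0.516 -1.919 95 -430 450 1" --pt "0.405 -0.516 -1.919 95 -430 450 1" --pt "0.405 -0.516 -1.919 95 -430 450 1" --pt "0.405 -0.516 -1.919 95 -430 450 1" --pt "0.405 -0.516 -1.919 95 -430 450 1" --pt "0.405 -0.516 -1.919 95 -430 450 1" --pt "0.405 -0.516 -1.919 95 -430 450 1" --pt "0.405 -0.516 -1.919 95 -430 450 1" --pt "0.405 -0.516 -1.919 95 -430 450 1" --pt "0.405 -0.516 -1.919 95 -430 450 1" --pt "0.405 -0.516 -1.919 95 -430 450 1"

```text
time_s: 3.3
ee_pos: [0.562, 0.005, 0.2718]
tcp_rot: [[-0.417, 0.888, -0.193], [0.803, 0.46, 0.379], [0.426, 0.003, -0.905]]
force: [-0.1, -0.2, -0.6]
width: 0.0855
gripper_force: 0.0
```

```bash
python3 - <<'E'
from rel import *
t,A=grasp(.097,np.radians(25),1); pre=t-.09*A[:,2]
rel([(pre,A),(t,A)])
E
```

```text
t 3.3 w 0.0855 F [-0.1 -0.2 -0.6] j [-19.  28.  62.  18. 107. -44.]
rot [ 0.004 -0.003 -0.001] mm [-66.4   2.7 137.3] rows>= 3.1 world [0.566 0.005 0.119] j [-19.  36.  75.  17.  88. -50.] bad []
rot [ 0.004 -0.003 -0.001] mm [-66.8   2.4 227.2] rows>= 1.8 world [0.548 0.039 0.038] j [-16.  40.  83.  18.  76. -51.] bad []
```

>>> step_arm --pt "0 0 0 -22 1 45 1" --pt "0 0 0 -44 2 90 1" --pt "0 0 0 -66 3 137 1" --pt "0 0 0 -66 3 137 1" --pt "0 0 0 -66 3 137 1" --pt "0 0 0 -66 3 137 1"

```text
time_s: 3.9
ee_pos: [0.5674, 0.0056, 0.1223]
tcp_rot: [[-0.42, 0.887, -0.19], [0.803, 0.461, 0.379], [0.423, 0.007, -0.906]]
force: [0.3, -0.4, -0.7]
width: 0.0851
gripper_force: 0.0
```

```bash
python3 - <<'E'
from rel import *
t,A=grasp(.097,np.radians(25),1); pre=t-.09*A[:,2]
rel([(pre,A),(t,A)])
E
```

```text
t 3.9 w 0.0851 F [ 0.3 -0.4 -0.7] j [-19.  36.  74.  17.  88. -50.]
rot [ 0.006 -0.001  0.002] mm [-1.  -1.9  2.8] rows>= 0.1 world [0.566 0.005 0.119] j [-19.  36.  75.  17.  88. -50.] bad []
rot [ 0.006 -0.001  0.002] mm [-1.1 -2.4 92.8] rows>= 1.8 world [0.548 0.039 0.038] j [-16.  40.  83.  18.  76. -51.] bad []
```

>>> step_arm --pt "0.006 0 0 -1 -2 2 1" --pt "0.006 0 0 -1 -2 2 1" --pt "0.006 0 0 -1 -2 2 1"

```text
time_s: 4.2
ee_pos: [0.5647, 0.0053, 0.1183]
tcp_rot: [[-0.419, 0.886, -0.198], [0.802, 0.464, 0.376], [0.425, -0.001, -0.905]]
force: [0.9, -0.4, 0.6]
width: 0.0853
gripper_force: 0.0
```

```bash
python3 - <<'E'
from rel import *
t,A=grasp(.097,np.radians(25),1); pre=t-.09*A[:,2]
rel([(pre,A),(t,A)])
E
```

```text
t 4.2 w 0.0853 F [ 0.9 -0.4  0.6] j [-19.  36.  75.  17.  88. -50.]
rot [-0.002 -0.003  0.001] mm [-0.2  0.6 -1.2] rows>= 0.0 world [0.566 0.005 0.119] j [-19.  36.  75.  17.  88. -50.] bad []
rot [-0.002 -0.003  0.001] mm [-0.5  0.8 88.8] rows>= 1.8 world [0.548 0.039 0.038] j [-16.  40.  83.  18.  76. -51.] bad []
```

>>> step_arm --pt "0 0 0 0 0 25 1" --pt "0 0 0 0 0 50 1" --pt "0 0 0 0 0 70 1" --pt "0 0 0 0 0 80 1" --pt "0 0 0 0 0 88 1" --pt "0 0 0 0 0 88 1" --pt "0 0 0 0 0 88 1" --pt "0 0 0 0 0 88 1"

```text
time_s: 5.0
ee_pos: [0.5475, 0.0381, 0.0385]
tcp_rot: [[-0.419, 0.886, -0.198], [0.802, 0.463, 0.376], [0.425, -0.001, -0.905]]
force: [-0.6, -0.4, 0.4]
width: 0.0854
gripper_force: 0.0
```

```bash
python3 - <<'E'
from rel import *
rel([grasp(.097,np.radians(25),1)])
from h import *
p,_=arm.camera("scene"); cv2.imwrite("pics/g1.png",cv2.resize(p[110:230,220:380],None,fx=4,fy=4))
E
```

```text
t 5.0 w 0.0854 F [-0.6 -0.4  0.4] j [-17.  40.  82.  18.  76. -52.]
rot [-0.002 -0.003  0.001] mm [-0.1  0.7  0.8] rows>= 0.0 world [0.548 0.039 0.038] j [-16.  40.  83.  18.  76. -51.] bad []
```

View pics/g1.png

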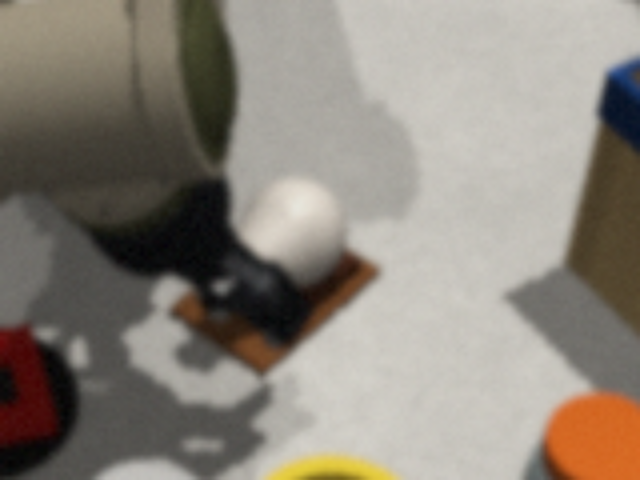

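The fingers straddle the cap beside the white ball (crop pixel 300,230). I'll close, then lift.

>>> step_arm --pt "0 0 0 0 1 1 -1" --pt "0 0 0 0 1 1 -1" --pt "0 0 0 0 1 1 -1" --pt "0 0 0 0 1 1 -1" --pt "0 0 0 0 1 1 -1" --pt "0 0 0 0 1 1 -1" --pt "0 0 0 0 1 1 -1" --pt "0 0 0 0 1 1 -1" --pt "0 0 0 0 1 1 -1" --pt "0 0 0 0 1 1 -1" --squeeze 40

```text
time_s: 6.05
ee_pos: [0.5477, 0.0393, 0.0369]
tcp_rot: [[-0.419, 0.886, -0.199], [0.802, 0.464, 0.377], [0.426, -0.002, -0.905]]
force: [0.2, -0.3, -0.5]
width: 0.0258
gripper_force: 39.2
```

```bash
python3 - <<'E'
from rel import *
phi=np.radians(25); o=arm.observe(); R=o["tcp_rot"]; print(o["gripper_force"])
t,A=place(.097,phi,1,np.radians(-100),.05); t0=o["ee_pos"]+[0,0,.12]
rel([(t0,R),(t+[0,0,.05],A),(t,A)])
E
```

```text
39.21118140220642
t 6.05 w 0.0258 F [ 0.2 -0.3 -0.5] j [-16.  41.  82.  18.  76. -52.]
rot [0. 0. 0.] mm [  51.2   -0.3 -108.5] rows>= 2.4 world [0.548 0.039 0.157] j [-16.  32.  76.  18.  90. -47.] bad []
rot [ 0.245 -1.512  0.685] mm [ -51.1  -73.2 -215.9] rows>= 11.2 world [ 0.547 -0.117  0.211] j [ -1.  36.  81. -64.  86.  28.] bad []
rot [ 0.245 -1.512  0.685] mm [ -72.4  -73.1 -170.7] rows>= 1.0 world [ 0.547 -0.117  0.161] j [ -1.  40.  83. -64.  83.  33.] bad []
```

>>> step_arm --pt "0 0 0 10 0 -22 -1" --pt "0 0 0 25 0 -54 -1" --pt "0 0 0 40 0 -85 -1" --pt "0 0 0 51 0 -108 -1" --pt "0.02 -0.15 0.07 41 -7 -119 -1" --pt "0.05 -0.3 0.14 31 -15 -130 -1" --pt "0.07 -0.45 0.21 20 -22 -141 -1" --pt "0.1 -0.6 0.27 10 -29 -152 -1" --pt "0.12 -0.76 0.34 0 -37 -163 -1" --pt "0.147 -0.907 0.411 -10 -44 -173 -1" --pt "0.17 -1.06 0.48 -20 -51 -184 -1" --pt "0.196 -1.21 0.548 -31 -58 -195 -1" --pt "0.22 -1.36 0.617 -41 -66 -205 -1" --pt "0.245 -1.512 0.685 -51 -73 -216 -1" --pt "0.245 -1.512 0.685 -51 -73 -216 -1" --pt "0.245 -1.512 0.685 -51 -73 -216 -1" --pt "0.245 -1.512 0.685 -51 -73 -216 -1" --pt "0.245 -1.512 0.685 -51 -73 -216 -1" --pt "0.245 -1.512 0.685 -51 -73 -216 -1"

```text
time_s: 7.95
ee_pos: [0.5474, -0.1171, 0.2116]
tcp_rot: [[0.075, 0.985, -0.157], [0.418, -0.174, -0.892], [-0.905, 0.001, -0.425]]
force: [0.4, 0.9, -0.9]
width: 0.026
gripper_force: 39.4
```

```bash
python3 - <<'E'
from rel import *
t,A=place(.097,np.radians(25),1,np.radians(-100),.1)
rel([(t,A)]); print(arm.observe()["gripper_force"])
from h import *
for n in("scene","top"):
    p,d=arm.camera(n); cv2.imwrite(f"pics/{n}1.png",p); np.save(f"pics/{n}1.npy",d)
a=cv2.resize(cv2.imread("pics/scene1.png")[90:240,170:310],None,fx=2.8,fy=2.8);b=cv2.resize(cv2.imread("pics/top1.png")[175:325,265:405],None,fx=2.8,fy=2.8)
cv2.imwrite("pics/p1.png",np.hstack([a,b]))
E
```

```text
t 7.95 w 0.026 F [ 0.4  0.9 -0.9] j [ -1.  36.  81. -64.  86.  28.]
rot [ 0.    -0.002 -0.001] mm [ 0.9 -0.2  0.3] rows>= 0.0 world [ 0.547 -0.117  0.211] j [ -1.  36.  81. -64.  86.  28.] bad []
39.434555768966675
```

View pics/p1.png

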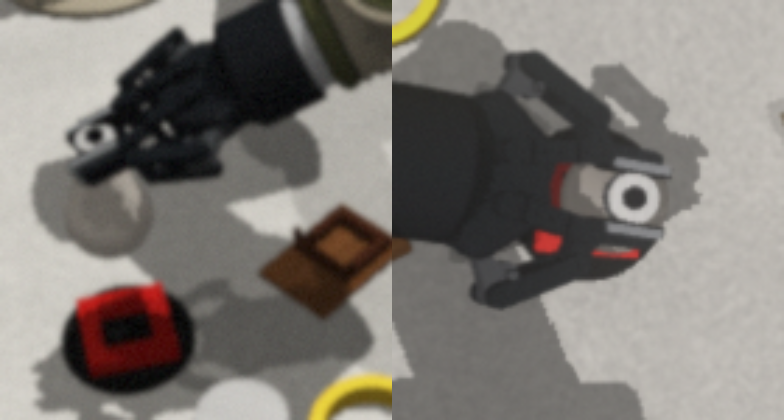

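The bulb hangs upright over the stand: cap ring at right-crop pixel (633,197), glass below it in the left crop at (110,215). Next I'll check its axis and position.

```bash
cat > axisfit.py <<'E'
from fit import *
def fitup(tag,guess,box=.045):
    g=np.array(guess);out=[]
    for ns in(["top"],["scene"],["top","scene"]):
        Q=[]
        for n in ns:
            p=cv2.imread(f"pics/{n}{tag}.png");H,S,V=cv2.split(cv2.cvtColor(p,cv2.COLOR_BGR2HSV).astype(int));P=cloud(n,np.load(f"pics/{n}{tag}.npy"))
            m=(V>85)&(S<70)&(np.hypot(P[...,0]-g[0],P[...,1]-g[1])<box)&(P[...,2]>g[2])&(P[...,2]<g[2]+.115); Q.append(P[m])
        Q=np.vstack(Q)*1000
        def f(q):
            a=np.array([q[3],q[4],1]);a/=np.linalg.norm(a);D=Q-q[:3];z=D@a;r=np.linalg.norm(D-z[:,None]*a,axis=1)
            e=np.where(z<32,np.hypot(r,z-32)-32,r-prof(np.clip(z,0,110))); return np.where(z>105,np.where(r<13.5,np.minimum(abs(z-106),abs(z-110)),e),e)
        r=least_squares(f,[*(g*1000),0,0],loss="soft_l1",f_scale=1.5); print(ns,len(Q),"tip",r.x[:3].round(1),"tilt",r.x[3:].round(3),"err",np.median(abs(r.fun)).round(2))
E
python3 - <<'E'
from axisfit import *
fitup(1,[.5485,-.1098,.117])
print(onplane("top",[[351,245.4]],.225))
E
```

```text
['top'] 779 tip [ 549.3 -108.9  118.5] tilt [-0.007 -0.022] err 0.68
['scene'] 961 tip [ 549.7 -107.3  118.3] tilt [-0.018 -0.035] err 0.75
['top', 'scene'] 1740 tip [ 549.5 -107.5  117.9] tilt [-0.012 -0.038] err 0.87
[[ 0.54838652 -0.11055445  0.225     ]]
```

>>> step_arm --pt "0 0 0 18 0 9 -1" --pt "0 0 0 36 0 18 -1" --pt "0 0 0 54 0 26 -1" --pt "0 0 0 68 0 33 -1" --pt "0 0 0 78 0 37.6 -1" --pt "0 0 0 84 0 40.5 -1" --pt "0 0 0 86 0 41.4 -1" --pt "0 0 0 86 0 41.4 -1" --pt "0 0 0 86 0 41.4 -1" --pt "0 0 0 86 0 41.4 -1"

```text
time_s: 9.05
ee_pos: [0.5474, -0.118, 0.1159]
tcp_rot: [[0.075, 0.985, -0.157], [0.416, -0.174, -0.892], [-0.906, 0.001, -0.423]]
force: [-0.1, -0.2, -1.5]
width: 0.0255
gripper_force: 39.4
```

>>> step_arm --pt "0 0 0 0.9 0 0.4 -1" --pt "0 0 0 1.8 0 0.8 -1" --pt "0 0 0 2.7 0 1.3 -1" --pt "0 0 0 2.7 0 1.3 -1" --pt "0 0 0 2.7 0 1.3 -1"

```text
time_s: 9.55
ee_pos: [0.5472, -0.118, 0.1123]
tcp_rot: [[0.074, 0.985, -0.157], [0.416, -0.174, -0.892], [-0.906, 0.0, -0.423]]
force: [0.1, -0.0, -0.9]
width: 0.026
gripper_force: 39.4
```

>>> step_arm --pt "0 0 0 0.5 0 0.2 -1" --pt "0 0 0 0.9 0 0.4 -1" --pt "0 0 0 0.9 0 0.4 -1" --pt "0 0 0 0.9 0 0.4 -1"

```text
time_s: 9.95
ee_pos: [0.5472, -0.118, 0.1113]
tcp_rot: [[0.074, 0.985, -0.157], [0.416, -0.174, -0.892], [-0.906, 0.0, -0.423]]
force: [0.2, 0.7, -0.7]
width: 0.0255
gripper_force: 39.4
```

>>> step_arm --pt "0 0 0 0.5 0 0.2 -1" --pt "0 0 0 0.9 0 0.4 -1" --pt "0 0 0 0.9 0 0.4 -1" --pt "0 0 0 0.9 0 0.4 -1"

```text
time_s: 10.35
ee_pos: [0.5472, -0.118, 0.1106]
tcp_rot: [[0.074, 0.985, -0.157], [0.416, -0.174, -0.893], [-0.906, 0.001, -0.422]]
force: [-0.1, 0.4, 2.9]
width: 0.0259
gripper_force: 39.5
```

>>> step_arm --pt "0 0 0 0 0 0 -0.2" --pt "0 0 0 0 0 0 0" --pt "0 0 0 0 0 0 0.3" --pt "0 0 0 0 0 0 0.5" --pt "0 0 0 0 0 0 0.5" --pt "0 0 0 0 0 0 0.5" --pt "0 0 0 0 0 0 0.5" --pt "0 0 0 0 0 -15 0.5" --pt "0 0 0 0 0 -35 0.5" --pt "0 0 0 0 0 -65 0.5" --pt "0 0 0 0 0 -100 0.5" --pt "0 0 0 0 0 -100 0.5" --pt "0 0 0 0 0 -100 0.5"

```text
time_s: 11.65
ee_pos: [0.5631, -0.0276, 0.1529]
tcp_rot: [[0.074, 0.985, -0.156], [0.417, -0.172, -0.893], [-0.906, 0.001, -0.423]]
force: [-0.1, 0.0, 0.7]
width: 0.0637
gripper_force: 0.0
```

```bash
python3 - <<'E'
from axisfit import *
for n in("scene","top"):
    p,d=arm.camera(n); cv2.imwrite(f"pics/{n}2.png",p); np.save(f"pics/{n}2.npy",d)
fitup(2,[.5485,-.1098,.017])
from rel import *
o=arm.observe();print(o["gripper_force"])
# top grasp: bulb z 97, closing axis options
B=np.array([.6065,.326,0]);yw=np.radians(11.4)
for k in range(4):
    y=np.array([np.cos(yw+k*np.pi/2),np.sin(yw+k*np.pi/2),0]); R=frame([0,0,-1],y)
    print(k,[[x.round(0).astype(int).tolist() for x in ik(t,R)] for t in(ST+[0,0,.106],ST+[0,0,.106+.15],B+[0,0,.3],B+[0,0,.1])])
E
```

```text
['top'] 837 tip [ 548.4 -110.9   17.2] tilt [-0.026  0.033] err 0.44
['scene'] 705 tip [ 548.6 -109.8   16.1] tilt [-0.027  0.031] err 0.66
['top', 'scene'] 1542 tip [ 548.4 -110.4   16.8] tilt [-0.026  0.031] err 0.6
0.0
0 [[[-23, 30, 84, 0, 65, -35]], [[-23, 22, 71, 0, 86, -35]], [[18, 36, 41, 0, 103, 7]], [[18, 42, 61, 0, 77, 7]]]
1 [[[-23, 30, 84, 0, 65, -125]], [[-23, 22, 71, 0, 86, -125]], [[18, 36, 41, 0, 103, -83]], [[18, 42, 61, 0, 77, -83]]]
2 [[[-23, 30, 84, 0, 65, 145]], [[-23, 22, 71, 0, 86, 145]], [], []]
3 [[[-23, 30, 84, 0, 65, 55]], [[-23, 22, 71, 0, 86, 55]], [[18, 36, 41, 0, 103, 97]], [[18, 42, 61, 0, 77, 97]]]
```

```bash
python3 - <<'E'
from rel import *
yw=np.radians(11.4);R=frame([0,0,-1],[np.cos(yw),np.sin(yw),0]);o=arm.observe()
c=np.array([.546,-.1075,0])
rel([(o["ee_pos"]+[0,0,.12],np.array(o["tcp_rot"])),(c+[0,0,.26],R),(c+[0,0,.17],R)])
E
```

```text
t 11.75 w 0.0642 F [-0.1 -0.9 -0. ] j [  7.  43.  77. -60.  91.  34.]
rot [0. 0. 0.] mm [-1.088e+02 -1.000e-01 -5.070e+01] rows>= 2.4 world [ 0.563 -0.029  0.272] j [  7.  35.  70. -61.  98.  21.] bad []
rot [-0.213  1.12  -0.332] mm [-131.5   -2.8   27.2] rows>= 7.9 world [ 0.546 -0.108  0.26 ] j [-23.  22.  71.   0.  87. -35.] bad []
rot [-0.213  1.12  -0.332] mm [-49.9  -2.7  65.3] rows>= 1.8 world [ 0.546 -0.108  0.17 ] j [-23.  26.  80.  -0.  74. -35.] bad []
```

>>> step_arm --pt "0 0 0 -40 0 -18 0.5" --pt "0 0 0 -80 0 -37 0.5" --pt "0 0 0 -109 0 -51 0.5" --pt "-0.03 0.14 -0.04 -112 0 -41 0.5" --pt "-0.05 0.28 -0.08 -115 -1 -31 0.5" --pt "-0.08 0.42 -0.12 -117 -1 -22 0.5" --pt "-0.11 0.56 -0.17 -120 -1 -12 0.5" --pt "-0.13 0.7 -0.21 -123 -2 -2 0.5" --pt "-0.16 0.84 -0.25 -126 -2 8 0.5" --pt "-0.19 0.98 -0.29 -128 -2 17 0.5" --pt "-0.213 1.12 -0.332 -131.5 -3 27 0.5" --pt "-0.213 1.12 -0.332 -131.5 -3 27 0.5" --pt "-0.213 1.12 -0.332 -90 -3 46 0.5" --pt "-0.213 1.12 -0.332 -50 -3 65 0.5" --pt "-0.213 1.12 -0.332 -50 -3 65 0.5" --pt "-0.213 1.12 -0.332 -50 -3 65 0.5" --pt "-0.213 1.12 -0.332 -50 -3 65 0.5" --pt "-0.213 1.12 -0.332 -50 -3 65 0.5"

```text
time_s: 13.55
ee_pos: [0.5469, -0.1072, 0.1725]
tcp_rot: [[-0.198, 0.98, 0.005], [0.98, 0.198, -0.002], [-0.003, 0.004, -1.0]]
force: [0.0, -0.5, 0.8]
width: 0.064
gripper_force: 0.0
```

```bash
python3 - <<'E'
from rel import *
yw=np.radians(11.4);R=frame([0,0,-1],[np.cos(yw),np.sin(yw),0])
c=np.array([.546,-.1075,0])
rel([(c+[0,0,.17],R),(c+[0,0,.106],R)])
E
```

```text
t 13.55 w 0.064 F [ 0.  -0.5  0.8] j [-23.  26.  80.  -0.  74. -35.]
rot [0.004 0.003 0.   ] mm [-0.1 -0.9  2.5] rows>= 0.1 world [ 0.546 -0.108  0.17 ] j [-23.  26.  80.  -0.  74. -35.] bad []
rot [0.004 0.003 0.   ] mm [ 0.1 -1.2 66.5] rows>= 1.3 world [ 0.546 -0.108  0.106] j [-23.  30.  85.  -0.  65. -35.] bad []
```

>>> step_arm --pt "0 0 0 0 -1 20 0.5" --pt "0 0 0 0 -1 40 0.5" --pt "0 0 0 0 -1 56 0.5" --pt "0 0 0 0 -1 66 0.5" --pt "0 0 0 0 -1 66 0.5" --pt "0 0 0 0 -1 66 0.5" --pt "0 0 0 0 -1 66 0.5"

```text
time_s: 14.25
ee_pos: [0.5457, -0.1074, 0.1055]
tcp_rot: [[-0.198, 0.98, 0.003], [0.98, 0.198, -0.001], [-0.002, 0.003, -1.0]]
force: [-0.1, -1.3, -0.0]
width: 0.0642
gripper_force: 0.0
```

>>> step_arm --pt "0 0 0 0 0 0 0.2" --pt "0 0 0 0 0 0 0" --pt "0 0 0 0 0 0 -0.1" --pt "0 0 0 0 0 0 -0.2" --pt "0 0 0 0 0 0 -0.3" --pt "0 0 0 0 0 0 -0.4" --pt "0 0 0 0 0 0 -0.6" --pt "0 0 0 0 0 0 -1" --pt "0 0 0 0 0 0 -1" --pt "0 0 0 0 0 0 -1" --pt "0 0 0 0 0 0 -1" --pt "0 0 0 0 0 0 -1" --squeeze 30

```text
time_s: 15.45
ee_pos: [0.5454, -0.1073, 0.1046]
tcp_rot: [[-0.198, 0.98, 0.002], [0.98, 0.198, -0.001], [-0.001, 0.002, -1.0]]
force: [2.8, 0.3, 2.6]
width: 0.0269
gripper_force: 27.3
```

```bash
python3 - <<'E'
from rel import *
o=arm.observe();print(o["gripper_force"],o["ee_pos"],o["torque"]);R=np.array(o["tcp_rot"]);B=np.array([.6065,.326,0])
p=o["ee_pos"]
rel([(p+[0,0,.2],R),(B+[0,0,p[2]+.2],R)])
E
```

```text
27.289868757070508 [ 0.54536478 -0.10729581  0.10458859] [ 0.08907263 -0.50248862  0.02953463]
t 15.45 w 0.0269 F [2.8 0.3 2.6] j [-23.  30.  85.   0.  65. -35.]
rot [0. 0. 0.] mm [  -0.2    0.4 -200. ] rows>= 4.0 world [ 0.545 -0.107  0.305] j [-23.  20.  66.   0.  93. -35.] bad []
rot [0. 0. 0.] mm [ 412.5  146.  -200.1] rows>= 8.8 world [0.606 0.326 0.305] j [ 18.  36.  40.  -0. 104.   7.] bad []
```

>>> step_arm --pt "0 0 0 0 0 -15 -1" --pt "0 0 0 0 0 -45 -1" --pt "0 0 0 0 0 -85 -1" --pt "0 0 0 0 0 -125 -1" --pt "0 0 0 0 0 -165 -1" --pt "0 0 0 10 3 -200 -1" --pt "0 0 0 45 16 -200 -1" --pt "0 0 0 85 30 -200 -1" --pt "0 0 0 125 44 -200 -1" --pt "0 0 0 165 58 -200 -1" --pt "0 0 0 205 73 -200 -1" --pt "0 0 0 245 87 -200 -1" --pt "0 0 0 285 101 -200 -1" --pt "0 0 0 325 115 -200 -1" --pt "0 0 0 360 127 -200 -1" --pt "0 0 0 390 138 -200 -1" --pt "0 0 0 412 146 -200 -1" --pt "0 0 0 412 146 -200 -1" --pt "0 0 0 412 146 -200 -1" --pt "0 0 0 412 146 -200 -1"

```text
time_s: 17.45
ee_pos: [0.6065, 0.3244, 0.3041]
tcp_rot: [[-0.197, 0.98, 0.001], [0.98, 0.197, -0.001], [-0.001, 0.0, -1.0]]
force: [0.4, -0.3, -0.2]
width: 0.0262
gripper_force: 27.1
```

```bash
python3 - <<'E'
from axisfit import *
for n in("scene","top"):
    p,d=arm.camera(n); cv2.imwrite(f"pics/{n}3.png",p); np.save(f"pics/{n}3.npy",d)
o=arm.observe();print(o["ee_pos"],o["tcp_rot"],o["force"],o["gripper_force"],o["width"])
e=o["ee_pos"]; fitup(3,[e[0],e[1],e[2]-.089])
a=cv2.resize(cv2.imread("pics/scene3.png")[60:210,340:480],None,fx=2.8,fy=2.8);b=cv2.resize(cv2.imread("pics/top3.png")[140:290,20:160],None,fx=2.8,fy=2.8)
cv2.imwrite("pics/p3.png",np.hstack([a,b]))
E
```

```text
[0.60658677 0.32444798 0.3045279 ] [[-1.96491879e-01  9.80504660e-01  1.24663870e-03]
 [ 9.80504968e-01  1.96492887e-01 -7.44188103e-04]
 [-9.74635540e-04  1.07610852e-03 -9.99998946e-01]] [ 0.64035525  0.75685098 -0.83356115] 27.065556203888264 0.02619840914218087
['top'] 232 tip [608.2 320.1 216.4] tilt [-0.042  0.034] err 0.5
['scene'] 455 tip [607.3 320.1 215. ] tilt [0.009 0.067] err 0.95
['top', 'scene'] 687 tip [607.6 321.6 216.8] tilt [-0.022  0.03 ] err 0.78
```

View pics/p3.png

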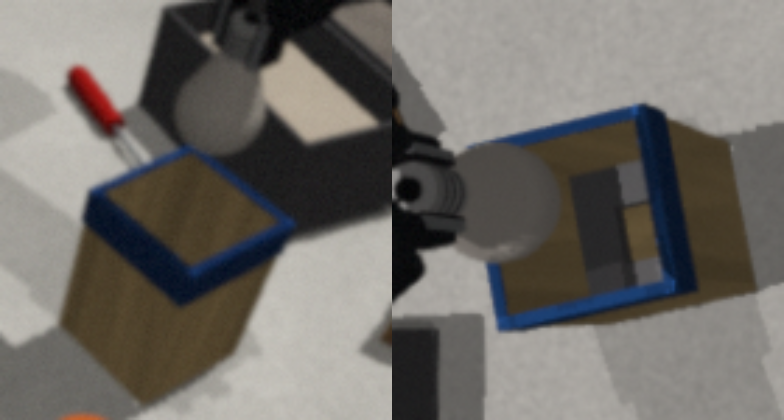

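The bulb hangs above the box, slightly tilted, ball at right-crop pixel (500,205) with the grey insert visible at (625,185). The first top image's depth at the insert should give the pocket height.

```bash
python3 - <<'E'
from h import *
P=cloud("top",np.load("pics/top0.npy"))
c,s=np.cos(np.radians(11.4)),np.sin(np.radians(11.4)); D=P[...,:2]-[.6065,.326]; l=np.stack([D@[c,s],D@[-s,c]],-1)
m=(abs(l).max(-1)<.046)&(P[...,2]<.09)&(P[...,2]>.0)
pk=abs(l).max(-1)<.018
for n,k in(("insert",m&(abs(l).max(-1)>.023)),("pocket",m&pk)):
    z=P[k][:,2]*1000; print(n,len(z),np.percentile(z,[5,25,50,75,95]).round(1))
k=m&(abs(l).max(-1)>.016)&(l[...,1]<.02)
E
```

```text
insert 790 [ 7.1 40.4 41.3 42.3 43.7]
pocket 70 [4.1 5.6 6.6 7.5 8.5]
```

>>> step_arm --pt "0.012 0.037 0 1 1 0 -1" --pt "0.012 0.037 0 1 1 15 -1" --pt "0.012 0.037 0 1 1 35 -1" --pt "0.012 0.037 0 1 1 55 -1" --pt "0.012 0.037 0 1 1 55 -1" --pt "0.012 0.037 0 1 1 55 -1" --pt "0.012 0.037 0 1 1 55 -1"

```text
time_s: 18.25
ee_pos: [0.6078, 0.3266, 0.251]
tcp_rot: [[-0.197, 0.98, -0.015], [0.98, 0.198, 0.034], [0.037, -0.008, -0.999]]
force: [0.7, -0.6, -1.2]
width: 0.0262
gripper_force: 27.1
```

>>> step_arm --pt "0 0 0 -0.5 0 14 -1" --pt "0 0 0 -1.1 0.2 30 -1" --pt "0 0 0 -1.8 0.4 48 -1" --pt "0 0 0 -2.4 0.5 66 -1" --pt "0 0 0 -3.0 0.6 82 -1" --pt "0 0 0 -3.5 0.7 95 -1" --pt "0 0 0 -3.9 0.8 105 -1" --pt "0 0 0 -4.1 0.9 111 -1" --pt "0 0 0 -4.2 0.9 114 -1" --pt "0 0 0 -4.2 0.9 114 -1" --pt "0 0 0 -4.2 0.9 114 -1" --pt "0 0 0 -4.2 0.9 114 -1"

```text
time_s: 19.45
ee_pos: [0.6073, 0.3267, 0.1359]
tcp_rot: [[-0.198, 0.98, -0.017], [0.98, 0.198, 0.034], [0.036, -0.01, -0.999]]
force: [-0.0, -0.4, -0.8]
width: 0.0266
gripper_force: 27.1
```

>>> step_arm --pt "0 0 0 0 0 2 -1" --pt "0 0 0 -0.1 0 4 -1" --pt "0 0 0 -0.2 0 6 -1" --pt "0 0 0 -0.3 0 8 -1" --pt "0 0 0 -0.3 0 8 -1" --pt "0 0 0 -0.3 0 8 -1"

```text
time_s: 20.05
ee_pos: [0.607, 0.3266, 0.1272]
tcp_rot: [[-0.197, 0.98, -0.018], [0.98, 0.198, 0.033], [0.036, -0.011, -0.999]]
force: [0.1, 0.6, -1.8]
width: 0.0265
gripper_force: 27.1
```

```bash
python3 - <<'E'
from cell import arm
import numpy as np
o=arm.observe();print(o["ee_pos"].round(4),o["force"].round(2),o["torque"].round(3))
E
```

```text
[0.607  0.3266 0.1272] [ 0.08  0.59 -1.82] [ 0.003  0.022 -0.011]
```

No contact yet (TCP z = 0.127, contact expected near 0.122). From here I go in millimetre steps.

>>> step_arm --pt "0 0 0 0 0 1 -1" --pt "0 0 0 -0.1 0 2 -1" --pt "0 0 0 -0.1 0 2 -1" --pt "0 0 0 -0.1 0 2 -1"

```text
time_s: 20.45
ee_pos: [0.607, 0.3265, 0.1253]
tcp_rot: [[-0.197, 0.98, -0.018], [0.98, 0.198, 0.033], [0.036, -0.011, -0.999]]
force: [0.5, -0.6, -1.9]
width: 0.0263
gripper_force: 27.1
```

>>> step_arm --pt "0 0 0 0 0 0.5 -1" --pt "0 0 0 0 0 1 -1" --pt "0 0 0 0 0 1 -1" --pt "0 0 0 0 0 1 -1"

```text
time_s: 20.85
ee_pos: [0.607, 0.3266, 0.1242]
tcp_rot: [[-0.197, 0.98, -0.018], [0.98, 0.198, 0.033], [0.036, -0.011, -0.999]]
force: [0.6, -0.1, -0.8]
width: 0.026
gripper_force: 27.1
```

>>> step_arm --pt "0 0 0 0 0 0.5 -1" --pt "0 0 0 0 0 1 -1" --pt "0 0 0 0 0 1 -1" --pt "0 0 0 0 0 1 -1"

```text
time_s: 21.25
ee_pos: [0.607, 0.3266, 0.1233]
tcp_rot: [[-0.198, 0.98, -0.018], [0.98, 0.198, 0.033], [0.036, -0.011, -0.999]]
force: [1.0, -0.3, -1.0]
width: 0.0262
gripper_force: 27.1
```

>>> step_arm --pt "0 0 0 0 0 0.5 -1" --pt "0 0 0 0 0 1 -1" --pt "0 0 0 0 0 1 -1" --pt "0 0 0 0 0 1 -1"

```text
time_s: 21.65
ee_pos: [0.607, 0.3267, 0.1224]
tcp_rot: [[-0.197, 0.98, -0.017], [0.98, 0.198, 0.034], [0.036, -0.01, -0.999]]
force: [0.5, -0.1, 1.2]
width: 0.0264
gripper_force: 27.3
```

>>> step_arm --pt "0 0 0 0 0 0.5 -1" --pt "0 0 0 0 0 0.5 -1" --pt "0 0 0 0 0 0.5 -1"

```text
time_s: 21.95
ee_pos: [0.607, 0.3268, 0.1221]
tcp_rot: [[-0.198, 0.98, -0.017], [0.98, 0.198, 0.034], [0.036, -0.01, -0.999]]
force: [-0.2, 0.7, 3.4]
width: 0.0266
gripper_force: 28.0
```

>>> step_arm --pt "0 0 0 0 0 0 -0.4" --pt "0 0 0 0 0 0 -0.35" --pt "0 0 0 0 0 0 -0.32" --pt "0 0 0 0 0 0 -0.28" --pt "0 0 0 0 0 0 -0.2" --pt "0 0 0 0 0 0 -0.1" --pt "0 0 0 0 0 0 0" --pt "0 0 0 0 0 0 0" --pt "0 0 0 0 0 0 0" --squeeze 20

```text
time_s: 22.85
ee_pos: [0.6069, 0.3267, 0.1217]
tcp_rot: [[-0.197, 0.98, -0.018], [0.98, 0.198, 0.033], [0.036, -0.011, -0.999]]
force: [-0.2, 0.1, -0.4]
width: 0.0428
gripper_force: 0.0
```

>>> step_arm --pt "0 0 0 0.4 0 -10 0" --pt "0 0 0 1.1 -0.3 -30 0" --pt "0 0 0 2 -0.6 -60 0" --pt "0 0 0 4 -1 -100 0" --pt "0 0 0 5 -1.4 -140 0" --pt "0 0 0 -30 -20 -145 0" --pt "0 0 0 -75 -40 -145 0" --pt "0 0 0 -120 -60 -145 0" --pt "0 0 0 -165 -80 -145 0" --pt "0 0 0 -165 -80 -145 0" --pt "0 0 0 -165 -80 -145 0" --pt "0 0 0 -165 -80 -145 0"

```text
time_s: 24.05
ee_pos: [0.5638, 0.1452, 0.262]
tcp_rot: [[-0.198, 0.98, -0.017], [0.979, 0.199, 0.034], [0.036, -0.01, -0.999]]
force: [-0.1, 0.8, -0.1]
width: 0.0429
gripper_force: 0.0
```

```bash
python3 - <<'E'
from axisfit import *
for n in("scene","top"):
    p,d=arm.camera(n); cv2.imwrite(f"pics/{n}4.png",p); np.save(f"pics/{n}4.npy",d)
o=arm.observe();print(o["time_s"],o["ee_pos"])
fitup(4,[.6065,.326,.034])
a=cv2.resize(cv2.imread("pics/scene4.png")[60:210,340:480],None,fx=2.8,fy=2.8);b=cv2.resize(cv2.imread("pics/top4.png")[140:290,20:160],None,fx=2.8,fy=2.8)
cv2.imwrite("pics/p4.png",np.hstack([a,b]))
E
```

```text
24.15 [0.56379085 0.14551265 0.26161442]
['top'] 0 tip [606.5 326.   34. ] tilt [0. 0.] err nan
['scene'] 107 tip [605.2 329.1  34.3] tilt [ 0.008 -0.008] err 0.89
['top', 'scene'] 107 tip [605.2 329.1  34.3] tilt [ 0.008 -0.008] err 0.89
  return _methods._mean(a, axis=axis, dtype=dtype,
  ret = ret.dtype.type(ret / rcount)
```

View pics/p4.png

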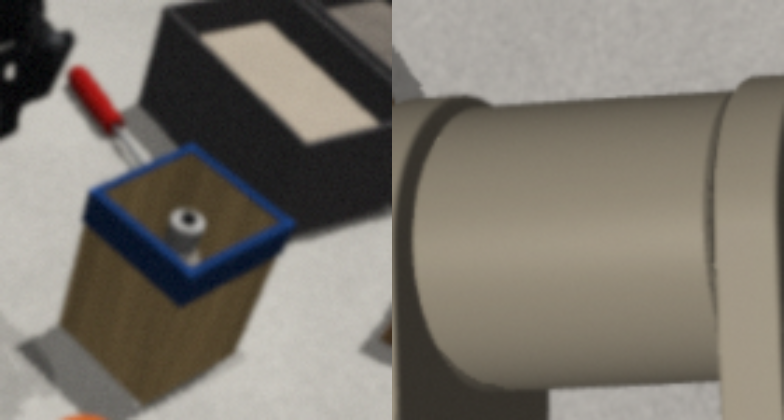

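The bulb stands upright in the blue box, cap at left-crop pixel (187,222). Its tip is at about z = 34 mm and within about 3 mm of the box axis, and the arm is clear.

```bash
python3 -c "
from cell import arm
print(arm.hand_in())"
```

```text
the job is handed in; nothing more can be done
None
```

I stood the bulb in the red stand and let go, then regripped it from above and lowered it by feel into the blue-rimmed box. My last camera check before handing in at about 24 s showed it upright on its pocket (tip about 34 mm up, about 3 mm off the box axis), with the arm clear; no verdict was shown.

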